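# Make up the laptop kit and the wireless kit

## Robot

A 6-joint arm with a two-finger parallel gripper is mounted at the origin on a cart in front of the work surface, level with it; the furniture and walls round the work are solid. World frame = base frame: x ahead of the robot, y to its left, z up, the work surface at z = 0. Lengths are in m, angles in degrees, forces in N, time in s.
With the tool pointing down it reaches from about 0.25 to 0.725 m from the base axis. Payload 9.7 kg.
Tool frame: the origin (TCP) lies at the very end of the fingers, on their centre line; the grasp point (between the pads) lies 19 mm behind it; z points along the fingers, y is the line along which they close (so a half turn about z gives the same grasp; the last joint's range is limited). The gripper opens to 85 mm and grips with 20 to 120 N. Pads are 22 mm wide; open, the fingers measure 114 mm over their backs; the gripper's body (76 mm by 85 mm) begins 54 mm behind the grasp point. The pads swing forward as they close: fully open they stand 13 mm farther back than shut.
Start: joints at [-69.958, 4.979, 10.078, 95.1, 0, 90], TCP at [0.188, -0.517, 0.231] pointing down, gripper open.
Joint ranges: [-179.16, 179.16], [-48.56, 103.87], [-65.8, 70.77], [-126.05, 130.52], [-82.76, 87.17], [-180, 180]. Speed limits (degrees/s): [127.2, 127.2, 147.25, 180, 180, 180].

## Interface

Orientations are given as [roll, pitch, yaw] about the fixed x, y, z axes, in that order (R = Rz(yaw) Ry(pitch) Rx(roll)).
In Python, from workcell import bot gives the robot as it stands.
- The arm moves only by the tool step_arm, never from a script. Its argument "targets" is a list of rows, each a list of 3 entries, a list of its own where there are three numbers: the opening, from 0 (shut) to 1 (fully open), then the shift along the world's x, y, z in mm, then the turn, a rotation vector about the world's x, y, z in rad. In form: [[grip, [tx, ty, tz], [wx, wy, wz]], ...]. A call has 1 to 8 rows; each row is the pose to reach, as a shift and turn from the pose commanded when the call began; what a row does not reach only later rows make up. A row lasts 1/10 s, in which the tool goes at most 50 mm and 8.59 degrees, less where a joint would pass 70% of its speed; a pose out of reach is approached as far as the arm can. A call with a gripper value outside its range is refused whole. The fingers move at their own pace and stop on an object; "force" is the grip in N (left out, the last holds). Time passes only in rows, so rows that repeat a pose let the fingers close. It gives the time, the measured TCP pose, the force, the opening and the grip force at its end, in the units of the state.
- bot.get_obs(): the state, without advancing time (a new reading comes with each control period).
- bot.camera(name): name is "side" or "top" or "wrist"; returns (picture, depth): 384x512x3 uint8, red, green, blue; 384x512 float32, m along the optical axis (not along the pixel's ray), 0 where there is no reading.
- bot.camera_params(name): a dict with "K" (3x3 intrinsics, pixels), "k1" (the pictures are not rectified: a ray, as slopes to the right and down, at radius r is drawn at 1 + k1 r^2 times it, then the intrinsics apply), "R" (3x3) and "t" (3): a world point X has camera coordinates R X + t. Camera axes: x right, y down, z forward; pixel columns grow to the right and rows downward; lengths in m; the calibration is good to about 2 mm. A picture is of the moment at which its call begins: read the wrist's pose just before it. camera_params takes no time and is no camera call; for the wrist camera it gives the pose at the moment of the call.
- bot.job_done(): hands the job in; it is judged then, once.
The state is a dict: "time": time; "q": joint angles; "qd": joint speeds; "joint_efforts": joint torques, N m; "ee_pos": TCP position; "tcp_rot": TCP orientation; "wrist_force": force on the tool from outside, world axes, zero at the start; "torque": the same for the moment, N m; "opening": finger opening in m; "grasp_force": force on a finger pad.
Only numpy, scipy, OpenCV 4.12 (cv2) and the standard library are available. Lean on these libraries where they do the work, as an engineer would, in place of code of your own. Each camera call takes 0.05 s, during which the arm holds its last target. There are 200 camera calls.

## Task

Make up two kits from the loose things lying round the two trays: the laptop kit in the blue tray gets the power brick (wider pocket) and the USB hub (narrower pocket), and the wireless kit in the orange tray gets the mouse (large pocket), the white earbud case (medium pocket) and the battery, standing on end (small square pocket). Seat each fully down in its own pocket, lying lengthwise where the pocket is long; leave the calculator and the green clip tin where they are.

Things in the scene. Friction and masses are not known exactly. Their poses are not given: they have to be found in the camera images.
- blue_tray: blue fixed tray 172 (x) by 136 (y) by 7 mm high; origin at the centre of its underside on the desk, z up. Pockets open above, floor 2.5 mm over the desk; keep fingers above the 7 mm top. Power brick's pocket: centre x = -44, y = 0 mm, 74 (x) by 114 (y). USB hub's pocket: centre x = +44, y = 0, 58 (x) by 126 (y).
- orange_tray: orange fixed tray 172 (x) by 136 (y) by 7 mm high; origin at the centre of its underside on the desk, z up. Pockets open above, floor 2.5 mm over the desk; keep fingers above the 7 mm top. Mouse's pocket: centre x = -42, y = 0 mm, 78 (x) by 126 (y). Earbud case's: centre x = +45, y = +26.5, 65 (x) by 73 (y). Battery's: centre x = +45, y = -42, 31 by 31.
- power_brick: black power brick, a loose block 58 mm (its x) by 98 mm (its y), 27 mm high; origin at the centre of its underside, z up. Grasp across the 58 mm.
- usb_hub: silver-white USB hub with four ports, a loose bar 42 mm (its x) by 110 mm (its y), 16 mm high; origin at the centre of its underside, z up. Grasp across the 42 mm. (Not the other hub far back under the shelf.)
- mouse: black wireless mouse, loose, 110 mm long (its x), 62 mm wide (its y), 40 mm high, rounded top; origin at the centre of its underside, z up. Grasp across the 62 mm, low on the sides.
- earbud_case: white rounded earbud case, loose, shut, 49 mm (its x) by 57 mm (its y), 22 mm high; origin at the centre of its underside, z up. Grasp across the 49 mm; it goes in with its 57 mm along the pocket's 73 mm (tray y).
- battery: red and silver-white battery standing on end, loose, 15 mm diameter, 50 mm high; origin at the centre of its lower end, z along its axis, up.
- calculator: dark desk calculator, loose, 125 by 81 mm, 15 mm high, lying near the trays (not its twin at the far left), belongs to no kit: leave it; origin at the centre of its underside.
- clip_tin: green tin of paper clips with its lid shut, loose, 74 by 98 mm, 24 mm high, lying near the trays (not its twin at the far left), belongs to no kit: leave it; origin at the centre of its underside.
Not all that is in view belongs to the job. There is more than one size of the earbud_case; the job needs the larger.

How it is judged (in metres and radians):
At the end, for the whole second after the job is handed in: Brick and hub in the blue tray, mouse, earbud case and battery in the orange: each within 12 mm of its own pocket's centre in tray x and y, origin under 5 mm above the desk, upright within 0.08 rad, under 0.02 m/s; long sides of brick, hub, mouse along tray y within 0.25 rad (x of power_brick in the frame of blue_tray between -0.056 and -0.032 m and y of power_brick in the frame of blue_tray between -0.012 and 0.012 m and z of power_brick in the frame of blue_tray between -0.002 and 0.005 m and angle between each of power_brick, usb_hub, mouse, earbud_case, battery's own z axis and vertical below 0.08 rad and linear speed of each of power_brick, usb_hub, mouse, earbud_case, battery below 0.02 m/s and angle between the y axis of each of power_brick, usb_hub and the y axis of blue_tray, either way round below 0.25 rad and x of usb_hub in the frame of blue_tray between 0.032 and 0.056 m and y of usb_hub in the frame of blue_tray between -0.012 and 0.012 m and z of usb_hub in the frame of blue_tray between -0.002 and 0.005 m and x of mouse in the frame of orange_tray between -0.054 and -0.03 m and y of mouse in the frame of orange_tray between -0.012 and 0.012 m and z of mouse in the frame of orange_tray between -0.002 and 0.005 m and angle between the x axis of mouse and the y axis of orange_tray, either way round below 0.25 rad and x of earbud_case in the frame of orange_tray between 0.033 and 0.057 m and y of earbud_case in the frame of orange_tray between 0.0145 and 0.0385 m and z of earbud_case in the frame of orange_tray between -0.002 and 0.005 m and x of battery in the frame of orange_tray between 0.033 and 0.057 m and y of battery in the frame of orange_tray between -0.054 and -0.03 m and z of battery in the frame of orange_tray between -0.002 and 0.005 m); the robot touches nothing.
It fails at once if the calculator is pushed away (moved more than 30 mm) (distance of calculator from where it was at the start of the episode above 0.03 m).
It fails at once if the clip tin is pushed away (moved more than 30 mm) (distance of clip_tin from where it was at the start of the episode above 0.03 m).
It also fails if it takes over 128 s, if anything falls off the work surface, if the arm or the gripper's body presses on something with over 40 N, if the wrist force passes 120 N, or if a joint passes its speed limit or range.

## Working session

There is one attempt and no reset: what is moved stays moved. The work goes in short steps, Python scripts to look and compute and a tool call to move; the robot and the scene stay as the last step left them, time stands still between calls to the robot, and variables do not carry over. Pictures are saved under pics/ and viewed, at most 17 in all, crops included, and the job is handed in when it is done.

Besides the shell and the picture viewer there is one more tool, called as name(argument=value, ...) on one line, values as JSON. step_arm: Moves the arm, as the interface text tells. Its arguments: {"type":"object","properties":{"targets":{"type":"array","items":{"type":"array"}},"force":{"type":"number"}},"required":["targets"]}

```bash
mkdir -p pics; ls
cat > h.py <<'E'
import numpy as np, cv2
from workcell import bot
def save(name,fn):
    p,d=bot.camera(name); cv2.imwrite('pics/'+fn+'.png',cv2.cvtColor(p,cv2.COLOR_RGB2BGR)); np.savez('pics/'+fn+'.npz',p=p,d=d,**{k:np.array(v) for k,v in bot.camera_params(name).items()}); return p,d
def ray(c,u,v):
    K=c['K']; x=(np.array(u,float)-K[0,2])/K[0,0]; y=(np.array(v,float)-K[1,2])/K[1,1]
    k=float(c['k1']); a,b=x.copy(),y.copy()
    for _ in range(20):
        s=1+k*(a*a+b*b); a,b=x/s,y/s
    return np.stack([a,b,np.ones_like(a)],-1)
def atz(c,u,v,z):
    r=ray(c,u,v)@c['R']; o=-c['R'].T@c['t']
    return o+r*((z-o[2])/r[...,2])[...,None]
def cloud(c):
    d=c['d']; v,u=np.mgrid[:d.shape[0],:d.shape[1]]
    P=ray(c,u,v)*d[...,None]; X=(P-c['t'])@c['R']; X[d==0]=np.nan; return X
E
python3 - <<'E'
from h import *
print(bot.get_obs())
for n in('top','side'):
    save(n,n+'0'); im=cv2.imread(f'pics/{n}0.png'); cv2.imwrite(f'pics/{n}0b.png',cv2.resize(im,(800,600),interpolation=cv2.INTER_CUBIC))
E
```

```text
pics
{'time': 0.0, 'q': array([-6.99590075e+01,  5.01112977e+00,  1.00339341e+01,  9.50982623e+01,
        1.46009880e-03,  9.00012597e+01]), 'qd': array([-0.06546949, -0.00795288, -0.00544966, -0.05276025, -0.01495366,
        0.08074326]), 'joint_efforts': array([-7.70757033e-04, -5.20380092e+01,  4.64811158e+01,  1.59479119e-02,
       -2.09600444e-05, -2.11472457e-05]), 'ee_pos': array([ 0.18841126, -0.5164844 ,  0.23057812]), 'tcp_rot': array([-1.79924542e+02, -1.45843856e-03,  2.00397309e+01]), 'wrist_force': array([-0.18344359, -0.56118796, -0.20335595]), 'torque': array([-0.01122692, -0.03438682, -0.00060635]), 'grasp_force': 0.0, 'opening': 0.08519814184131051}
```

View pics/top0b.png

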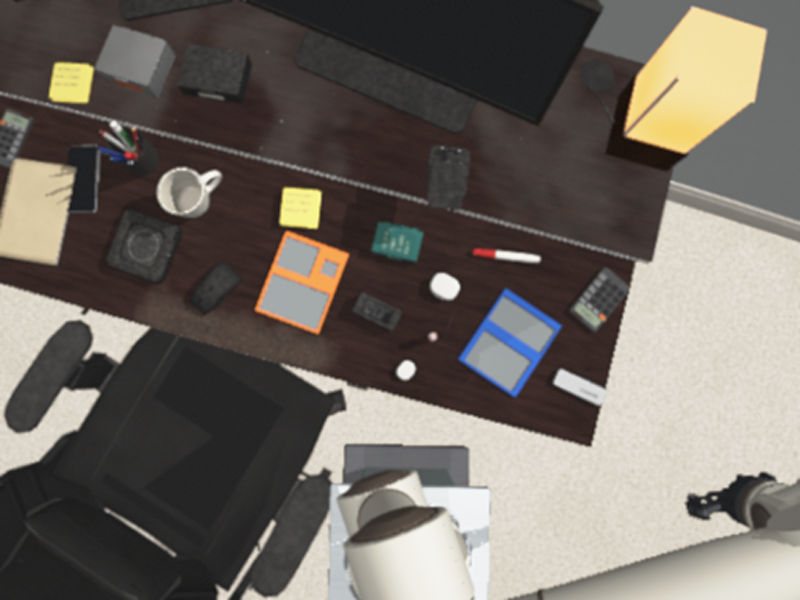

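View pics/side0b.png

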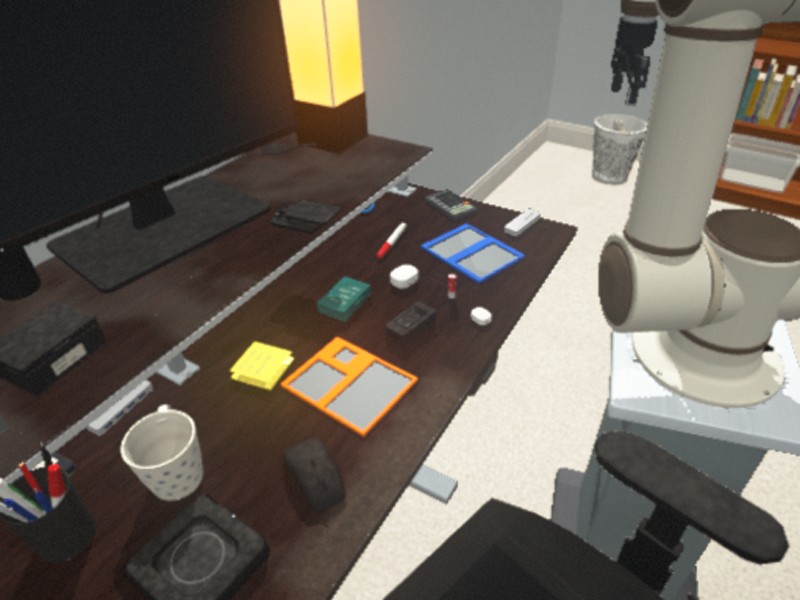

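The top picture (800x600) shows these, with look-alikes:
- Earbud cases: the larger at (445,286), chosen, and the smaller at (405,370).
- Hubs: the silver bar at (579,387), chosen. The other is under the shelf (side picture, 120,405).
- Black blocks: brick at (377,311), chosen. The black boxes at (448,177), (215,72) and (143,245) are not wanted.
- Mouse: (214,288), chosen. A dark mouse-like thing at (598,75) is on the shelf.
- Battery: (432,337), chosen. The marker is at (506,255).
- To leave: calculator (600,300), clip tin (398,241).
- Trays: blue (510,342), orange (303,282).

Run:
```python
from h import *
c=np.load('pics/top0.npz'); X=cloud(c); s=512/800
print('cam',-c['R'].T@c['t'],c['K'][0,0])
for n,(u,v) in dict(ear=(445,286),small=(405,370),brick=(377,311),mouse=(214,288),bat=(432,337),hub=(579,387),calc=(600,300),tin=(398,241),blue=(510,342),orange=(303,282),shelf=(448,200),shelfedge1=(560,232),shelfedge2=(300,160),pen=(506,255),post=(303,208),mug=(184,192),dish=(143,245)).items():
    print(n,np.round(X[int(v*s),int(u*s)],3))
p=c['p']
g=cv2.cvtColor(p,cv2.COLOR_RGB2BGR)
cv2.imwrite('pics/crop1.png',cv2.resize(g[120:290,110:410],(800,453),interpolation=cv2.INTER_CUBIC))
```

```text
cam [0.37817401 0.03303336 1.49598995] 475.61202737080265
ear [ 0.552 -0.057  0.02 ]
small [0.385 0.017 0.012]
brick [0.498 0.076 0.031]
mouse [0.536 0.404 0.035]
bat [ 0.45  -0.032  0.05 ]
hub [ 0.358 -0.331  0.015]
calc [ 0.533 -0.376  0.011]
tin [0.64  0.039 0.026]
blue [ 0.446 -0.192  0.009]
orange [0.556 0.23  0.005]
shelf [ 0.7   -0.053  0.136]
shelfedge1 [ 0.653 -0.271  0.107]
shelfedge2 [0.779 0.229 0.111]
pen [ 0.619 -0.179  0.016]
post [0.705 0.234 0.018]
mug [0.738 0.484 0.01 ]
dish [0.624 0.56  0.017]
```

View pics/crop1.png

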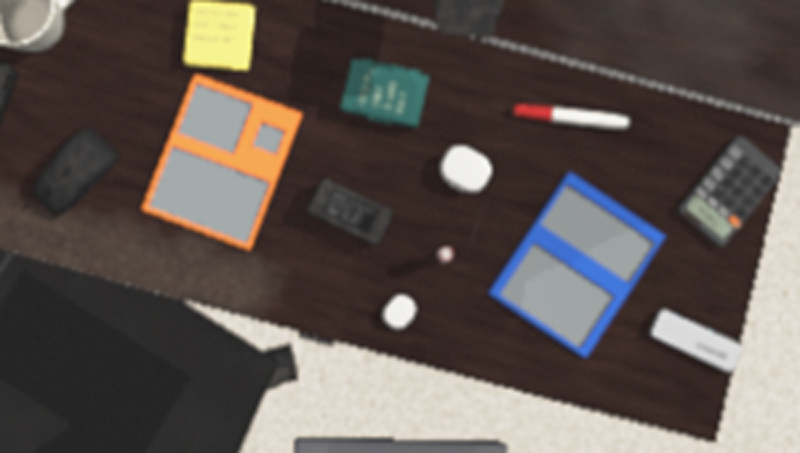

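```bash
cat >> h.py <<'E'
from scipy.spatial.transform import Rotation as Ro
def tcp():
    o=bot.get_obs(); return o['ee_pos'],o['tcp_rot'][2]
def go(x,y,z,yaw):
    """print shift (mm) and turn (rad) from present; yaw mod 180 nearest"""
    p,a=tcp(); d=(np.array([x,y,z])-p)*1000; w=(yaw-a+90)%180-90
    q=bot.get_obs()['q']; print('shift',np.round(d,1),'wz',round(np.radians(w),3),'alt',round(np.radians(w-180*np.sign(w)),3),'q6',q[5].round(1),'q1',q[0].round(1))
E
python3 - <<'E'
from h import *
c=bot.camera_params('wrist'); o=bot.get_obs(); R=Ro.from_euler('xyz',o['tcp_rot'],degrees=True).as_matrix()
cc=-np.array(c['R']).T@np.array(c['t'])
print('cam in tcp',R.T@(cc-o['ee_pos']),'\naxes in tcp\n',(R.T@np.array(c['R']).T).round(3),c['K'],c['k1'])
E
```

```text
cam in tcp [ 0.08100339 -0.00054508 -0.14336554] 
axes in tcp
 [[-0.    -0.949 -0.316]
 [ 1.    -0.     0.   ]
 [-0.    -0.316  0.949]] [[307.99014029   0.         254.42801359]
 [  0.         307.99014029 190.51060373]
 [  0.           0.           1.        ]] -0.0696570436926596
```

step_arm(targets=[[1,[20,40,20],[0,0,0]],[1,[50,80,50],[0,0,0]],[1,[80,120,80],[0,0,0]],[1,[110,160,110],[0,0,0]],[1,[140,200,140],[0,0,0]],[1,[170,240,160],[0,0,0]],[1,[200,280,170],[0,0,0]],[1,[220,310,170],[0,0,0]]])

```text
time: 0.9
ee_pos: [0.3965, -0.2232, 0.399]
tcp_rot: [179.9, -0.0, 20.0]
wrist_force: [-0.5, -1.8, -0.6]
opening: 0.0855
grasp_force: 0.0
```

step_arm(targets=[[1,[0,0,0],[0,0,0]],[1,[0,0,-20],[0,0,0]],[1,[0,0,-50],[0,0,0]],[1,[0,0,-50],[0,0,0]],[1,[0,0,-50],[0,0,0]]])

```text
time: 1.4
ee_pos: [0.3952, -0.2248, 0.3482]
tcp_rot: [-180.0, 0.0, 20.0]
wrist_force: [0.6, -0.3, 0.6]
opening: 0.0854
grasp_force: 0.0
```

Run:
```python
from h import *
p,d=save('wrist','w1'); print(tcp())
cv2.imwrite('pics/w1b.png',cv2.resize(cv2.imread('pics/w1.png'),(800,600),interpolation=cv2.INTER_CUBIC))
```

```text
(array([ 0.39550937, -0.22501074,  0.34915935]), np.float64(20.01425334240157))
```

View pics/w1b.png

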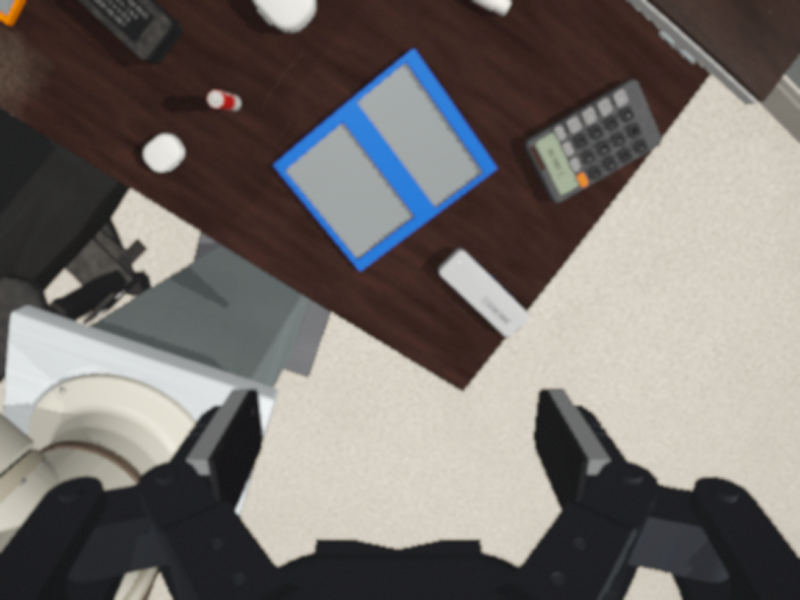

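step_arm(targets=[[1,[20,50,0],[0,0,0]],[1,[40,100,0],[0,0,0]],[1,[60,140,0],[0,0,0]],[1,[80,180,0],[0,0,0]],[1,[100,220,0],[0,0,0]],[1,[110,260,0],[0,0,0]],[1,[110,300,0],[0,0,0]],[1,[110,340,0],[0,0,0]]])

```text
time: 2.25
ee_pos: [0.5062, 0.1168, 0.3495]
tcp_rot: [180.0, -0.1, 20.0]
wrist_force: [0.5, 0.2, -0.7]
opening: 0.0855
grasp_force: 0.0
```

step_arm(targets=[[1,[0,50,0],[0,0,0]],[1,[0,80,0],[0,0,0]],[1,[0,80,0],[0,0,0]],[1,[0,80,0],[0,0,0]]])

```text
time: 2.65
ee_pos: [0.5079, 0.1906, 0.349]
tcp_rot: [-179.8, -0.1, 20.5]
wrist_force: [-0.0, -1.6, 0.5]
opening: 0.0855
grasp_force: 0.0
```

Run:
```python
from h import *
p,d=save('wrist','w2'); print(tcp())
cv2.imwrite('pics/w2b.png',cv2.resize(cv2.imread('pics/w2.png'),(800,600),interpolation=cv2.INTER_CUBIC))
```

```text
(array([0.50786099, 0.18992829, 0.34898771]), np.float64(20.448987109611355))
```

View pics/w2b.png

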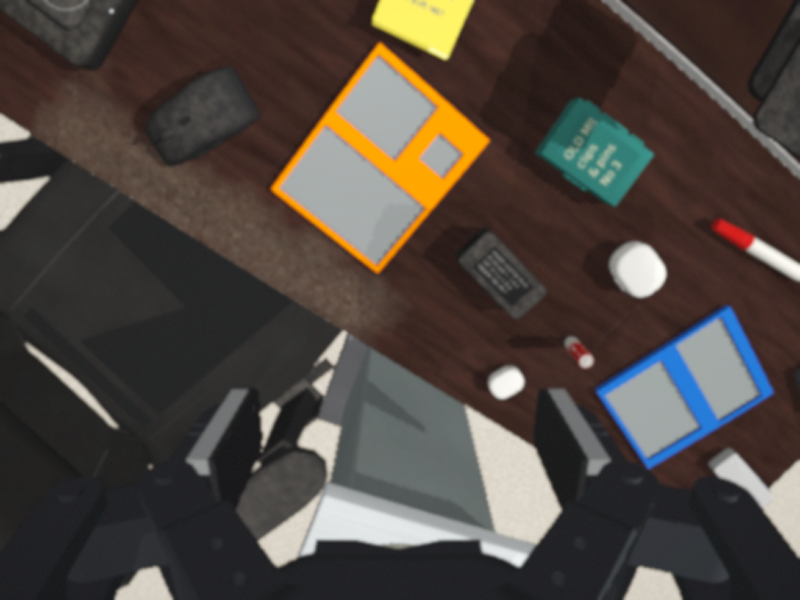

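w1 (800x600) shows the blue tray with corners (413,48), (497,168), (360,271), (273,165), its wide pocket at lower left, and the hub at (484,293). w2 shows the orange tray with corners (381,42), (490,140), (378,273), (272,188), its large pocket at lower left. It also shows the mouse (202,115), brick (502,273), big case (638,270) and battery (578,352).

```bash
cat > m.py <<'E'
from h import *
s=512/800
def corners(c,pts,z):
    P=np.array(pts,float); P=(P+.5)*s-.5; X=atz(c,P[:,0],P[:,1],z)[:,:2]; return X
def obj(c,u,v,zlo,zhi,r=45):
    X=cloud(c); u,v=int(u*s),int(v*s); m=np.zeros(X.shape[:2],np.uint8)
    with np.errstate(invalid='ignore'): mm=(X[...,2]>zlo)&(X[...,2]<zhi)
    m[max(0,v-r):v+r,max(0,u-r):u+r]=mm[max(0,v-r):v+r,max(0,u-r):u+r]
    n,l=cv2.connectedComponents(m,connectivity=4); k=l[v,u]; Q=X[(l==k)&(m>0)]
    (cx,cy),(w,h),a=cv2.minAreaRect((Q[:,:2]*1000).astype(np.float32))
    if w>h: w,h,a=h,w,a+90
    # a = direction of short side
    return np.round([cx,cy,w,h,a%180,np.median(Q[:,2])*1000,len(Q)],1)
E
python3 - <<'E'
from m import *
c1=np.load('pics/w1.npz');c2=np.load('pics/w2.npz')
for n,c,p in(('blue',c1,[(413,48),(497,168),(360,271),(273,165)]),('orange',c2,[(381,42),(490,140),(378,273),(272,188)])):
    X=corners(c,p,.007)*1000; print(n,X.round(1).tolist(),X.mean(0).round(1),[np.linalg.norm(X[i]-X[i-1]).round(1) for i in range(4)])
    # x dir: from far(lower-left edge mid) to other ; y dir
    A,B,C,D=X; xd=(A+B)/2-(C+D)/2; print('xang',np.degrees(np.arctan2(xd[1],xd[0])), 'AD-BC ang',np.degrees(np.arctan2(*((A+D)/2-(B+C)/2)[::-1])))
for n,c,u,v,z in(('hub',c1,484,293,6),('calc',c1,590,140,6),('small',c1,164,152,6),('bat',c1,220,100,6),('mouse',c2,202,115,6),('brick',c2,502,273,10),('ear',c2,638,270,6),('bat',c2,578,352,6),('tin',c2,597,152,10)):
    print(n,obj(c,u,v,z/1000,.06))
E
```

```text
blue [[553.1, -182.3], [479.9, -297.9], [334.4, -205.0], [407.5, -89.9]] [ 443.7 -193.8] [np.float64(172.5), np.float64(136.8), np.float64(172.6), np.float64(136.3)]
xang -32.48015971590524 AD-BC ang 57.623790523499
orange [[659.4, 264.7], [614.4, 136.3], [450.9, 192.6], [496.7, 321.4]] [555.3 228.7] [np.float64(172.3), np.float64(136.1), np.float64(172.9), np.float64(136.7)]
xang -19.10181804775415 AD-BC ang 70.56488525885126
hub [ 357.5 -336.1   34.7  108.5  156.8   16.4 1350. ]
calc [ 536.  -375.9   70.8  121.1   51.    14.3 3733. ]
small [383.3  14.   30.3  36.5  58.2  15.8 456. ]
bat [450.4 -36.3  13.3  14.5 114.   47.3 191. ]
mouse [ 535.2  404.3   59.9  107.2   49.    31.5 2833. ]
brick [ 497.7   75.2   45.4   92.8  155.7   28.4 1650. ]
ear [550.5 -57.7  44.8  56.6 152.   22.9 889. ]
bat [449.8 -34.7  12.7  13.  116.5  35.8 165. ]
tin [ 639.9   38.7   70.    92.8  168.1   25.  2788. ]
```

Run:
```python
from m import *
T=[]
for f,u,v in(('w1',484,293),('w2',502,273),('w2',638,270),('w1',220,100),('w2',202,115)):
    c=cv2.imread(f'pics/{f}.png'); u,v=int(u*s),int(v*s); a=c[max(0,v-30):v+30,u-33:u+33]; print(f,u-33,max(0,v-30),a.shape)
    a=cv2.resize(a,None,fx=4,fy=4,interpolation=cv2.INTER_CUBIC); a=cv2.convertScaleAbs(a,alpha=1.3,beta=25); T.append(cv2.copyMakeBorder(a,0,240-a.shape[0],0,264-a.shape[1],0))
T.append(T[0]*0)
cv2.imwrite('pics/mont.png',np.vstack([np.hstack(T[:3]),np.hstack(T[3:])]))
```

```text
w1 276 157 (60, 66, 3)
w2 288 144 (60, 66, 3)
w2 375 142 (60, 66, 3)
w1 107 34 (60, 66, 3)
w2 96 43 (60, 66, 3)
```

View pics/mont.png

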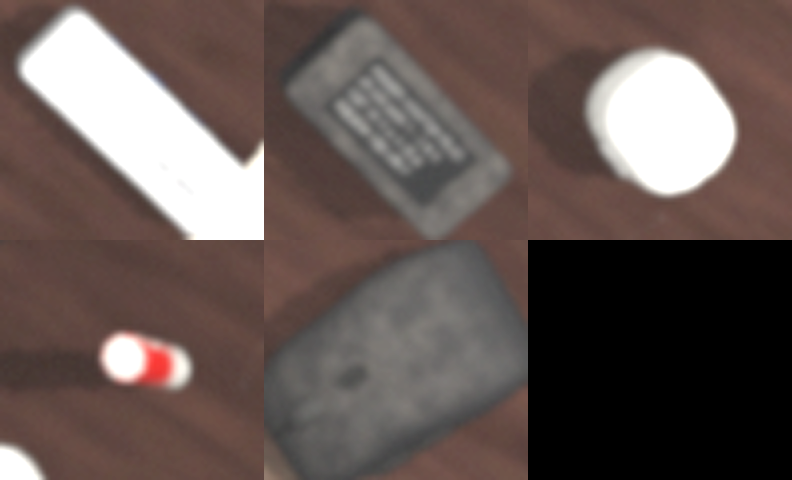

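Montage: the hub's end is clear, the brick's top corners in its tile are (20,88), (98,15), (246,170), (168,238), the larger case is rounded, the battery stands, and the mouse lies diagonally with its button end at lower left.

Run:
```python
from m import *
c1=np.load('pics/w1.npz');c2=np.load('pics/w2.npz')
def f(n,c,o,pts,z):
    P=(np.array(pts,float)+.5)/4-.5+np.array(o); X=atz(c,P[:,0],P[:,1],z)[:,:2]*1000
    e=X-np.roll(X,1,0); print(n,X.mean(0).round(1),np.linalg.norm(e,axis=1).round(1),np.degrees(np.arctan2(e[:,1],e[:,0])).round(1))
f('brick',c2,(288,144),[(20,88),(98,15),(246,170),(168,238)],.027)
P=np.array([[441,268],[460,249],[527,318],[507,337]],float)  # hub top corners in w1b
X=corners(c1,P,.016)*1000; e=X-np.roll(X,1,0); print('hub',X.mean(0),np.linalg.norm(e,axis=1),np.degrees(np.arctan2(e[:,1],e[:,0])))
f('bat base',c1,(107,34),[(176,132)],.0); f('bat top',c1,(107,34),[(124,117)],.05)
# brick height profile by top-camera too
ct=np.load('pics/top0.npz')
for n,u,v in(('brick',377,311),('hub',579,387),('ear',445,286),('mouse',214,288)): print(n,obj(ct,u,v,.008,.06,25))
m=c2
```

```text
brick [497.9  75.9] [88.1 40.6 88.2 41. ] [  65.6  -24.6 -114.1  155.3]
hub [ 357.95364095 -334.81576612] [106.12018244  27.28226157 105.51424159  29.50554307] [  63.77905259  -23.26581402 -115.03204604  157.73420658]
bat base [449.7 -38. ] [0.] [0.]
bat top [450.8 -35.8] [0.] [0.]
brick [499.4  75.5  45.   91.8 155.4  27.6 437. ]
hub [ 357.1 -334.4   35.4  109.5  156.    14.4  369. ]
ear [552.6 -57.8  46.1  54.6 154.7  21.6 228. ]
mouse [535.8 404.2  59.4 105.7  50.9  29.6 589. ]
```

step_arm(targets=[[1,[5,40,-30],[0,0,-0.14]],[1,[10,80,-60],[0,0,-0.28]],[1,[15,120,-90],[0,0,-0.42]],[1,[20,160,-120],[0,0,-0.56]],[1,[28,195,-150],[0,0,-0.7]],[1,[28,214,-190],[0,0,-0.84]],[1,[28,214,-230],[0,0,-0.98]],[1,[28,214,-260],[0,0,-1.055]]])

```text
time: 3.5
ee_pos: [0.5571, 0.0536, 0.2064]
tcp_rot: [-169.2, 2.0, 0.1]
wrist_force: [0.3, 0.0, -0.1]
opening: 0.0853
grasp_force: 0.0
```

step_arm(targets=[[1,[0,0,-20],[0,0,0]],[1,[0,0,-20],[0,0,0]],[1,[0,0,-20],[0,0,0]]])

```text
time: 3.8
ee_pos: [0.5569, 0.0551, 0.1872]
tcp_rot: [-169.3, 2.0, 0.3]
wrist_force: [-0.0, 0.5, 0.7]
opening: 0.0854
grasp_force: 0.0
```

Run:
```python
from h import *
o=bot.get_obs(); print(o['ee_pos'],o['tcp_rot'],o['q']); go(.5355,.4043,.006,-40)
save('wrist','w3'); cv2.imwrite('pics/w3b.png',cv2.imread('pics/w3.png'))
```

```text
[0.55689831 0.05508099 0.18724428] [-169.27032451    2.00988757    0.2623879 ] [  0.20883377   7.26815884   7.09976616  91.85163559  10.7277925
 179.94552677]
shift [ -21.4  349.2 -181.2] wz -0.703 alt 2.439 q6 179.9 q1 0.2
```

View pics/w3b.png

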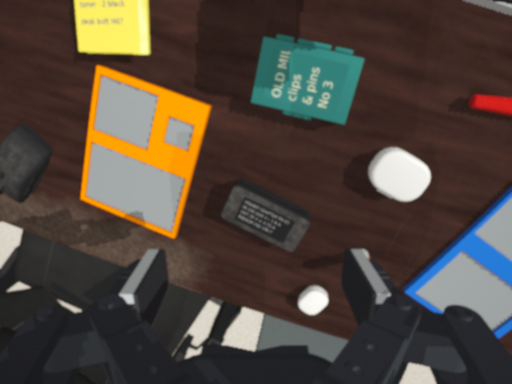

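The view shows the arm short of the mouse (20,160): joint 6 hit its limit, since yaw − q1 = 180 − q6. So I'll turn the other way, first levelling to yaw 20.

Run:
```python
from h import *
R=Ro.from_euler('xyz',bot.get_obs()['tcp_rot'],degrees=True)
for y in(20,): print((Ro.from_euler('xyz',[180,0,y],degrees=True)*R.inv()).as_rotvec().round(3))
```

```text
[-0.179 -0.067  0.346]
```

step_arm(targets=[[1,[0,20,0],[-0.06,-0.02,0.11]],[1,[0,40,0],[-0.12,-0.045,0.23]],[1,[0,60,0],[-0.179,-0.067,0.346]],[1,[0,60,0],[-0.179,-0.067,0.346]],[1,[0,60,0],[-0.179,-0.067,0.346]]])

```text
time: 4.35
ee_pos: [0.5571, 0.117, 0.1875]
tcp_rot: [-180.0, -0.0, 20.1]
wrist_force: [0.2, 0.3, -0.7]
opening: 0.0854
grasp_force: 0.0
```

step_arm(targets=[[1,[0,30,0],[0,0,0.14]],[1,[0,60,0],[0,0,0.28]],[1,[0,90,0],[0,0,0.42]],[1,[-5,120,0],[0,0,0.56]],[1,[-10,150,0],[0,0,0.7]],[1,[-10,180,0],[0,0,0.84]],[1,[-10,210,0],[0,0,0.98]],[1,[-10,240,0],[0,0,1.12]]])

```text
time: 5.15
ee_pos: [0.5475, 0.3562, 0.187]
tcp_rot: [180.0, 0.0, 84.4]
wrist_force: [0.8, -0.0, 0.5]
opening: 0.0855
grasp_force: 0.0
```

step_arm(targets=[[1,[-3,20,0],[0,0,0.14]],[1,[-6,40,-20],[0,0,0.28]],[1,[-11,47,-40],[0,0,0.42]],[1,[-11,47,-60],[0,0,0.56]],[1,[-11,47,-80],[0,0,0.7]],[1,[-11,47,-90],[0,0,0.84]],[1,[-11,47,-90],[0,0,0.97]],[1,[-11,47,-90],[0,0,0.97]]])

```text
time: 5.95
ee_pos: [0.5366, 0.402, 0.0964]
tcp_rot: [-180.0, 0.1, 139.7]
wrist_force: [-0.6, -0.1, -0.1]
opening: 0.0851
grasp_force: 0.0
```

Run:
```python
from h import *
o=bot.get_obs(); print(o['ee_pos'],o['tcp_rot'],o['q']); go(.5355,.4043,.006,140)
```

```text
[0.53655059 0.40200006 0.09636604] [-1.79982998e+02  5.79901970e-02  1.39747357e+02] [ 3.68673118e+01  2.10774236e+01  1.41951839e+01  8.31214080e+01
 -6.03210616e-02  7.71199656e+01]
shift [ -1.1   2.3 -90.4] wz 0.004 alt -3.137 q6 77.1 q1 36.9
```

step_arm(targets=[[1,[-1,2,-30],[0,0,0]],[1,[-1,2,-60],[0,0,0]],[1,[-1,2,-75],[0,0,0]],[1,[-1,2,-84],[0,0,0]],[1,[-1,2,-90],[0,0,0]],[1,[-1,2,-90],[0,0,0]]])

```text
time: 6.55
ee_pos: [0.5351, 0.4049, 0.0064]
tcp_rot: [180.0, 0.1, 139.7]
wrist_force: [-1.8, 0.6, -0.6]
opening: 0.0856
grasp_force: 0.0
```

step_arm(targets=[[0,[0,0,0],[0,0,0]],[0,[0,0,0],[0,0,0]],[0,[0,0,0],[0,0,0]],[0,[0,0,0],[0,0,0]],[0,[0,0,0],[0,0,0]]], force=40)

```text
time: 7.05
ee_pos: [0.5355, 0.4054, 0.0079]
tcp_rot: [179.9, 0.1, 139.8]
wrist_force: [-0.7, -0.6, 4.9]
opening: 0.0554
grasp_force: 42.4
```

step_arm(targets=[[0,[0,0,10],[0,0,0]],[0,[0,0,30],[0,0,0]],[0,[0,0,50],[0,0,0]],[0,[0,0,50],[0,0,0]]])

```text
time: 7.45
ee_pos: [0.5362, 0.406, 0.06]
tcp_rot: [179.7, 0.2, 139.8]
wrist_force: [-0.9, 0.7, -0.6]
opening: 0.0556
grasp_force: 42.7
```

Run:
```python
from h import *
o=bot.get_obs(); print(o['grasp_force'],o['opening'],o['wrist_force']); go(.5157,.2426,.050,70.7)
save('side','s1'); im=cv2.imread('pics/s1.png')[200:384,60:360]; cv2.imwrite('pics/s1b.png',cv2.resize(im,None,fx=2,fy=2))
save('wrist','w4')
```

```text
42.71201347117312 0.055576677745268956 [-0.91517472  0.65803831 -0.57907391]
shift [ -20.5 -163.4  -10. ] wz -1.206 alt 1.936 q6 77.4 q1 37.2
```

View pics/s1b.png

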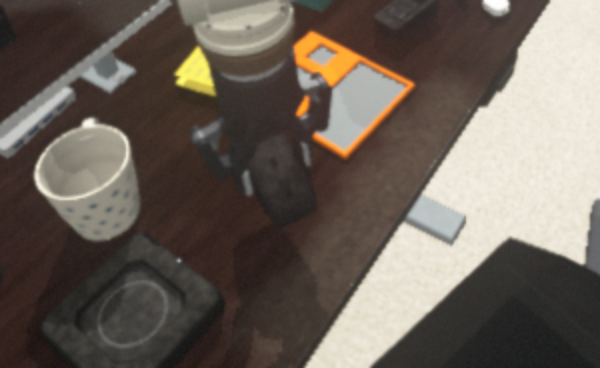

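The mouse is held, at about (280,180) in the crop, so I'll carry it over its pocket.

step_arm(targets=[[0,[-2,-20,0],[0,0,-0.14]],[0,[-5,-40,0],[0,0,-0.28]],[0,[-7,-60,0],[0,0,-0.42]],[0,[-10,-80,0],[0,0,-0.56]],[0,[-12,-100,0],[0,0,-0.7]],[0,[-15,-120,0],[0,0,-0.84]],[0,[-17,-140,0],[0,0,-0.98]],[0,[-20,-163,0],[0,0,-1.12]]])

```text
time: 8.35
ee_pos: [0.514, 0.241, 0.0546]
tcp_rot: [-179.9, 0.2, 75.3]
wrist_force: [0.1, 0.5, -1.3]
opening: 0.0558
grasp_force: 42.7
```

step_arm(targets=[[0,[0,0,0],[0,0,-0.086]],[0,[0,0,0],[0,0,-0.086]],[0,[0,0,0],[0,0,-0.086]]])

```text
time: 8.65
ee_pos: [0.5145, 0.2419, 0.0553]
tcp_rot: [-179.9, 0.1, 70.8]
wrist_force: [-0.5, 0.4, -0.7]
opening: 0.0556
grasp_force: 42.7
```

Run:
```python
from m import *
go(.5157,.2426,.0115,70.7); c=dict(np.load('pics/w4.npz')); save('wrist','w5'); save('top','t5')
c=np.load('pics/w5.npz'); cv2.imwrite('pics/w5b.png',cv2.imread('pics/w5.png'))
ct=np.load('pics/t5.npz')
```

```text
shift [  1.2   0.7 -43.8] wz -0.002 alt 3.139 q6 134.4 q1 25.2
```

View pics/w5b.png

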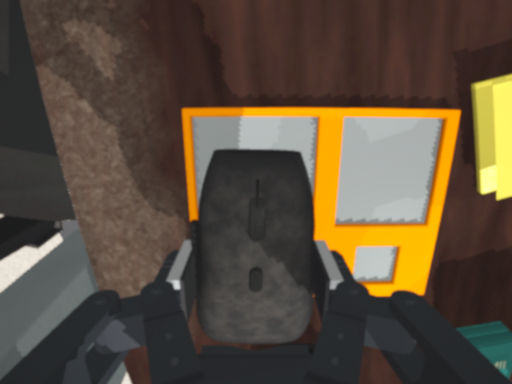

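The mouse is aligned over the large pocket, so I'll lower it.

step_arm(targets=[[0,[1,1,-20],[0,0,0]],[0,[1,1,-35],[0,0,0]],[0,[1,1,-41],[0,0,0]],[0,[1,1,-44],[0,0,0]],[0,[1,1,-44],[0,0,0]]])

```text
time: 9.25
ee_pos: [0.5157, 0.2429, 0.012]
tcp_rot: [-180.0, 0.1, 70.7]
wrist_force: [0.7, -0.4, -0.9]
opening: 0.0555
grasp_force: 42.7
```

step_arm(targets=[[0.85,[0,0,0],[0,0,0]],[0.85,[0,0,0],[0,0,0]],[0.85,[0,0,0],[0,0,0]],[0.85,[0,0,10],[0,0,0]],[0.85,[0,0,40],[0,0,0]],[0.85,[0,0,80],[0,0,0]],[0.85,[0,0,100],[0,0,0]],[0.85,[0,0,100],[0,0,0]]])

```text
time: 10.05
ee_pos: [0.5175, 0.2436, 0.1169]
tcp_rot: [179.7, -0.2, 70.7]
wrist_force: [-0.7, 0.3, -0.3]
opening: 0.0726
grasp_force: 0.0
```

Run:
```python
from m import *
go(.4503,-.0365,.10,60); save('wrist','w6')
c=np.load('pics/w6.npz'); X=cloud(c); im=cv2.imread('pics/w6.png'); cv2.imwrite('pics/w6b.png',im)
```

```text
shift [ -67.2 -280.1  -16.9] wz -0.186 alt 2.955 q6 134.6 q1 25.2
```

View pics/w6b.png

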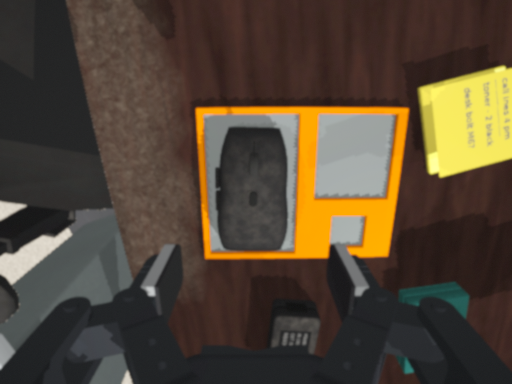

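Mouse is seated in its pocket (centre at about (252,188)). Next the battery.

step_arm(targets=[[0.4,[-10,-40,0],[0,0,0]],[0.4,[-20,-85,0],[0,0,0]],[0.4,[-30,-130,0],[0,0,0]],[0.4,[-40,-175,0],[0,0,0]],[0.4,[-50,-220,0],[0,0,0]],[0.4,[-60,-260,0],[0,0,0]],[0.4,[-67,-280,0],[0,0,0]],[0.4,[-67,-280,0],[0,0,0]]])

```text
time: 10.9
ee_pos: [0.4475, -0.0392, 0.1113]
tcp_rot: [-179.9, 0.1, 70.5]
wrist_force: [0.9, 0.8, 1.1]
opening: 0.0337
grasp_force: 0.0
```

step_arm(targets=[[0.4,[0,0,0],[0,0,0]],[0.4,[0,0,-10],[0,0,0]],[0.4,[0,0,-10],[0,0,0]]])

```text
time: 11.2
ee_pos: [0.4483, -0.0362, 0.1003]
tcp_rot: [-179.9, 0.1, 70.8]
wrist_force: [0.2, -0.2, -0.0]
opening: 0.0342
grasp_force: 0.0
```

Run:
```python
from m import *
o=bot.get_obs(); print(o['ee_pos'],o['tcp_rot'],o['opening']); go(.4503,-.0365,.024,70.7); save('wrist','w7')
c=np.load('pics/w7.npz'); X=cloud(c); P=X[(X[...,2]>.04)&(X[...,2]<.056)&(abs(X[...,0]-.45)<.025)&(abs(X[...,1]+.036)<.025)]; print(len(P),P.mean(0) if len(P) else 0, P.min(0),P.max(0))
cv2.imwrite('pics/w7b.png',cv2.imread('pics/w7.png'))
```

```text
[ 0.44829266 -0.03623065  0.10034447] [-1.79850645e+02  1.15861900e-01  7.07560911e+01] 0.034158364782294885
shift [  2.   -0.3 -76.3] wz -0.001 alt 3.141 q6 104.7 q1 -4.6
412 [ 0.45056534 -0.03368202  0.04913228] [ 0.44314973 -0.04221801  0.04008005] [ 0.45726592 -0.02774164  0.05323093]
```

View pics/w7b.png

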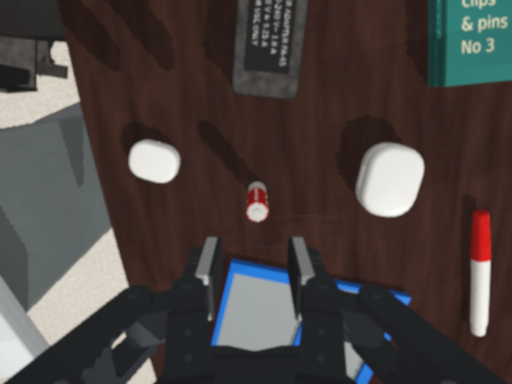

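Battery top at (257,210) lies midway between the finger columns, about (450,-35) mm.

step_arm(targets=[[0.4,[2,1,-25],[0,0,0]],[0.4,[2,1,-50],[0,0,0]],[0.4,[2,1,-68],[0,0,0]],[0.4,[2,1,-76],[0,0,0]],[0.4,[2,1,-76],[0,0,0]]], force=25)

```text
time: 11.75
ee_pos: [0.4503, -0.0356, 0.0253]
tcp_rot: [-179.9, 0.1, 70.7]
wrist_force: [-0.8, 0.0, -1.1]
opening: 0.0343
grasp_force: 0.0
```

step_arm(targets=[[0.1,[0,0,0],[0,0,0]],[0.1,[0,0,0],[0,0,0]],[0,[0,0,0],[0,0,0]],[0,[0,0,0],[0,0,0]],[0,[0,0,15],[0,0,0]],[0,[0,0,50],[0,0,0]],[0,[0,0,50],[0,0,0]]], force=25)

```text
time: 12.45
ee_pos: [0.4529, -0.0363, 0.0804]
tcp_rot: [179.7, 0.0, 70.7]
wrist_force: [0.4, 0.1, -0.1]
opening: 0.0139
grasp_force: 25.3
```

Run:
```python
from m import *
o=bot.get_obs(); print(o['opening'],o['grasp_force']); go(.5839,.1742,.029,70.7); save('wrist','w8')
cv2.imwrite('pics/w8b.png',cv2.imread('pics/w8.png'))
```

```text
0.013949495136620811 25.33177614212036
shift [131.  210.5 -51.4] wz 0.0 alt -3.141 q6 104.8 q1 -4.5
```

View pics/w8b.png

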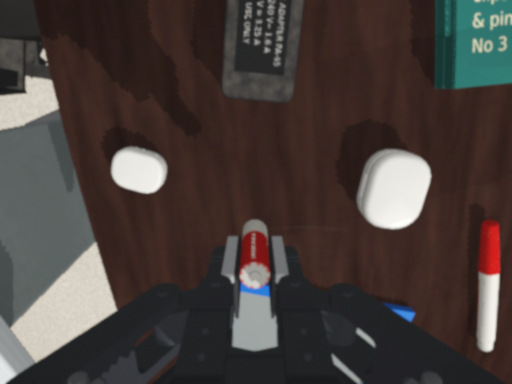

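step_arm(targets=[[0,[15,25,10],[0,0,0]],[0,[35,55,10],[0,0,0]],[0,[58,92,10],[0,0,0]],[0,[80,128,10],[0,0,0]],[0,[103,165,10],[0,0,0]],[0,[120,195,5],[0,0,0]],[0,[131,210,0],[0,0,0]],[0,[131,210,0],[0,0,0]]])

```text
time: 13.3
ee_pos: [0.5818, 0.1756, 0.0737]
tcp_rot: [-179.9, 0.2, 70.8]
wrist_force: [-1.2, -0.9, 0.2]
opening: 0.0137
grasp_force: 25.3
```

step_arm(targets=[[0,[0,0,-5],[0,0,0]],[0,[0,0,-15],[0,0,0]],[0,[0,0,-15],[0,0,0]],[0,[0,0,-15],[0,0,0]]])

```text
time: 13.7
ee_pos: [0.5814, 0.1731, 0.0609]
tcp_rot: [-180.0, 0.1, 70.6]
wrist_force: [-0.3, 0.2, 0.7]
opening: 0.0135
grasp_force: 25.3
```

Run:
```python
from m import *
o=bot.get_obs(); print(o['opening'],o['grasp_force'],o['ee_pos']); go(.5839,.1742,.0285,70.7); save('wrist','w9')
cv2.imwrite('pics/w9b.png',cv2.imread('pics/w9.png'))
```

```text
0.013511684310039592 25.33058077096939 [0.58138218 0.17313421 0.06094973]
shift [  2.5   1.1 -32.4] wz 0.001 alt -3.14 q6 126.0 q1 16.6
```

View pics/w9b.png

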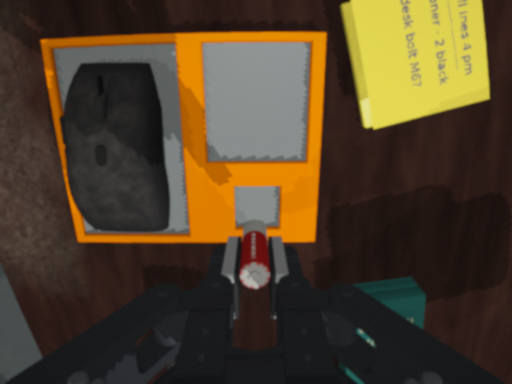

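Battery at (255,250) lines up with its pocket at (257,207). Lower and release.

step_arm(targets=[[0,[2,1,-15],[0,0,0]],[0,[2,1,-26],[0,0,0]],[0,[2,1,-31],[0,0,0]],[0,[2,1,-33],[0,0,0]],[0,[2,1,-33],[0,0,0]]])

```text
time: 14.25
ee_pos: [0.5837, 0.175, 0.0295]
tcp_rot: [180.0, 0.1, 70.7]
wrist_force: [-7.3, -1.6, 16.1]
opening: 0.0135
grasp_force: 26.9
```

step_arm(targets=[[0.4,[0,0,0],[0,0,0]],[0.4,[0,0,0],[0,0,0]],[0.4,[0,0,0],[0,0,0]],[0.4,[0,0,20],[0,0,0]],[0.4,[0,0,60],[0,0,0]],[0.8,[0,0,90],[0,0,0]],[0.8,[0,0,90],[0,0,0]]])

```text
time: 14.95
ee_pos: [0.5857, 0.1755, 0.1228]
tcp_rot: [179.7, -0.1, 70.7]
wrist_force: [1.2, 0.0, 0.4]
opening: 0.0625
grasp_force: 0.0
```

Run:
```python
from m import *
save('wrist','w10'); c=np.load('pics/w10.npz'); X=cloud(c)
P=X[(X[...,2]>.045)&(X[...,2]<.062)&(np.hypot(X[...,0]-.584,X[...,1]-.174)<.03)]; print(len(P),P.mean(0) if len(P) else 0)
go(.5515,-.0577,.09,63.5)
```

```text
298 [0.58277756 0.17561465 0.04941747]
shift [ -33.5 -232.9  -30.2] wz -0.125 alt 3.016 q6 126.0 q1 16.7
```

step_arm(targets=[[0.9,[-5,-40,0],[0,0,-0.03]],[0.9,[-12,-85,0],[0,0,-0.06]],[0.9,[-19,-130,0],[0,0,-0.09]],[0.9,[-26,-175,0],[0,0,-0.12]],[0.9,[-31,-215,0],[0,0,-0.125]],[0.9,[-33,-233,-10],[0,0,-0.125]],[0.9,[-33,-233,-30],[0,0,-0.125]],[0.9,[-33,-233,-40],[0,0,-0.125]]])

```text
time: 15.8
ee_pos: [0.5495, -0.0587, 0.0752]
tcp_rot: [-179.8, 0.2, 63.4]
wrist_force: [-0.5, 0.0, -0.4]
opening: 0.0768
grasp_force: 0.0
```

step_arm(targets=[[0.9,[0,0,0],[0,0,0]],[0.9,[0,0,0],[0,0,0]]])

```text
time: 16.0
ee_pos: [0.5507, -0.0576, 0.0779]
tcp_rot: [-179.9, 0.1, 63.6]
wrist_force: [-0.0, -0.2, 0.3]
opening: 0.0769
grasp_force: 0.0
```

Run:
```python
from m import *
go(.5515,-.0577,.007,63.5); save('wrist','w11'); c=np.load('pics/w11.npz'); X=cloud(c)
P=X[(X[...,2]>.006)&(X[...,2]<.03)&(np.hypot(X[...,0]-.5515,X[...,1]+.0577)<.05)]; print(len(P),cv2.minAreaRect((P[:,:2]*1000).astype(np.float32)))
```

```text
shift [  0.8  -0.1 -70.9] wz -0.001 alt 3.14 q6 110.5 q1 -5.9
4373 ((551.634521484375, -56.582984924316406), (55.74659729003906, 46.441715240478516), 61.49897384643555)
```

step_arm(targets=[[0.9,[1,0,-30],[0,0,-0.02]],[0.9,[1,0,-55],[0,0,-0.02]],[0.9,[1,0,-66],[0,0,-0.02]],[0.9,[1,0,-71],[0,0,-0.02]],[0.9,[1,0,-71],[0,0,-0.02]],[0,[1,0,-71],[0,0,-0.02]],[0,[1,0,-71],[0,0,-0.02]],[0,[1,0,-71],[0,0,-0.02]]], force=30)

```text
time: 16.85
ee_pos: [0.5526, -0.0582, 0.0085]
tcp_rot: [179.9, 0.0, 62.4]
wrist_force: [0.1, -0.3, 3.7]
opening: 0.0428
grasp_force: 30.5
```

step_arm(targets=[[0,[0,0,0],[0,0,0]],[0,[0,0,0],[0,0,0]],[0,[0,0,10],[0,0,0]],[0,[0,0,40],[0,0,0]],[0,[0,0,70],[0,0,0]],[0,[0,0,80],[0,0,0]],[0,[0,0,80],[0,0,0]]])

```text
time: 17.55
ee_pos: [0.5529, -0.0582, 0.0891]
tcp_rot: [179.8, 0.0, 62.4]
wrist_force: [-1.0, -0.0, -0.5]
opening: 0.0427
grasp_force: 30.8
```

Run:
```python
from m import *
o=bot.get_obs(); print(o['opening'],o['grasp_force'],o['ee_pos']); go(.6065,.2388,.011,70.7); save('wrist','w12')
cv2.imwrite('pics/w12b.png',cv2.imread('pics/w12.png'))
```

```text
0.04266599698921484 30.822208803219837 [ 0.55289221 -0.05822172  0.08911801]
shift [ 53.6 297.  -78.1] wz 0.145 alt -2.996 q6 111.7 q1 -6.0
```

View pics/w12b.png

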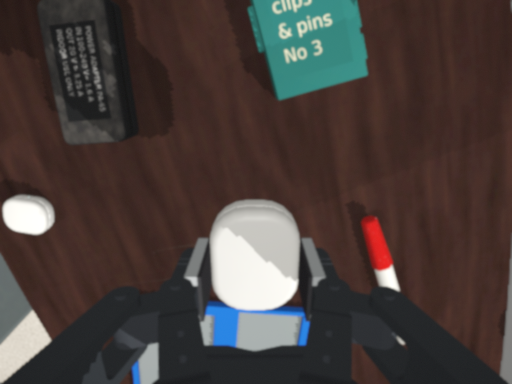

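The case is held at (255,255). Carry it over.

step_arm(targets=[[0,[4,25,10],[0,0,0.02]],[0,[12,70,15],[0,0,0.04]],[0,[20,115,15],[0,0,0.06]],[0,[28,160,15],[0,0,0.08]],[0,[36,205,15],[0,0,0.1]],[0,[45,250,15],[0,0,0.12]],[0,[51,285,10],[0,0,0.145]],[0,[54,297,0],[0,0,0.145]]])

```text
time: 18.4
ee_pos: [0.6054, 0.2421, 0.0852]
tcp_rot: [-179.9, 0.1, 70.9]
wrist_force: [0.9, -1.3, -0.5]
opening: 0.0428
grasp_force: 30.8
```

step_arm(targets=[[0,[0,0,-20],[0,0,0]],[0,[0,0,-45],[0,0,0]],[0,[0,0,-50],[0,0,0]],[0,[0,0,-50],[0,0,0]]])

```text
time: 18.8
ee_pos: [0.6047, 0.2378, 0.0352]
tcp_rot: [-179.8, 0.2, 70.6]
wrist_force: [0.1, -0.6, -0.0]
opening: 0.0424
grasp_force: 30.8
```

Run:
```python
from m import *
go(.6065,.2388,.012,70.7)
```

```text
shift [  1.8   1.  -23.2] wz 0.001 alt -3.14 q6 130.9 q1 21.5
```

step_arm(targets=[[0,[2,1,-12],[0,0,0]],[0,[2,1,-20],[0,0,0]],[0,[2,1,-23],[0,0,0]],[0,[2,1,-23],[0,0,0]],[0.65,[2,1,-23],[0,0,0]],[0.65,[2,1,-23],[0,0,0]],[0.65,[2,1,-23],[0,0,0]],[0.65,[2,1,-13],[0,0,0]]])

```text
time: 19.6
ee_pos: [0.6072, 0.2397, 0.0234]
tcp_rot: [-179.9, 0.2, 70.7]
wrist_force: [-0.6, 0.2, -0.3]
opening: 0.0555
grasp_force: 0.0
```

step_arm(targets=[[0.65,[0,0,30],[0,0,0]],[0.65,[0,0,70],[0,0,0]],[0.9,[0,0,100],[0,0,0]],[0.9,[0,0,100],[0,0,0]]])

```text
time: 20.0
ee_pos: [0.6098, 0.2407, 0.1307]
tcp_rot: [179.6, -0.2, 70.7]
wrist_force: [-0.0, -0.4, -0.2]
opening: 0.0768
grasp_force: 0.0
```

Run:
```python
from m import *
save('wrist','w13'); cv2.imwrite('pics/w13b.png',cv2.imread('pics/w13.png')); c=np.load('pics/w13.npz'); X=cloud(c)
P=X[(X[...,2]>.012)&(X[...,2]<.035)&(np.hypot(X[...,0]-.6065,X[...,1]-.2388)<.042)]; print(len(P),cv2.minAreaRect((P[:,:2]*1000).astype(np.float32)),np.percentile(P[:,2],95))
go(.4985,.0756,.09,65.5)
```

```text
2886 ((605.5430908203125, 240.90524291992188), (54.89155197143555, 46.741973876953125), 70.27400207519531) 0.02390715665411734
shift [-110.6 -164.8  -37.8] wz -0.09 alt 3.051 q6 130.9 q1 21.6
```

View pics/w13b.png

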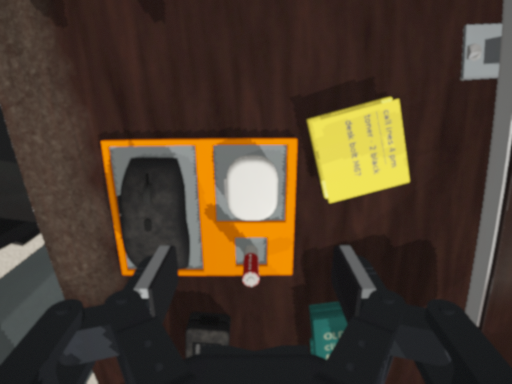

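All three wireless items are seated: mouse (158,210), case (252,188), battery upright (251,265). Now the brick.

step_arm(targets=[[1,[-20,-30,0],[0,0,-0.03]],[1,[-45,-65,0],[0,0,-0.06]],[1,[-70,-105,0],[0,0,-0.09]],[1,[-95,-140,-10],[0,0,-0.09]],[1,[-110,-164,-30],[0,0,-0.09]],[1,[-110,-164,-55],[0,0,-0.09]],[1,[-110,-164,-60],[0,0,-0.09]],[1,[-110,-164,-60],[0,0,-0.09]]])

```text
time: 20.85
ee_pos: [0.4972, 0.0759, 0.0634]
tcp_rot: [-179.9, 0.1, 65.5]
wrist_force: [-0.3, -0.3, -0.2]
opening: 0.0853
grasp_force: 0.0
```

Run:
```python
from m import *
go(.4985,.0756,.008,65.5)
save('wrist','w14'); c=np.load('pics/w14.npz'); X=cloud(c)
P=X[(X[...,2]>.008)&(X[...,2]<.035)&(np.hypot(X[...,0]-.4985,X[...,1]-.0756)<.065)]; print(len(P),cv2.minAreaRect((P[:,:2]*1000).astype(np.float32)))
```

```text
shift [  1.3  -0.3 -55.4] wz -0.0 alt 3.141 q6 123.2 q1 8.7
9570 ((498.6069030761719, 76.93841552734375), (91.84303283691406, 45.153812408447266), 65.7256851196289)
```

step_arm(targets=[[1,[1,1,-25],[0,0,0]],[1,[1,1,-45],[0,0,0]],[1,[1,1,-55],[0,0,0]],[1,[1,1,-55],[0,0,0]],[0,[1,1,-55],[0,0,0]],[0,[1,1,-55],[0,0,0]],[0,[1,1,-55],[0,0,0]],[0,[1,1,-55],[0,0,0]]], force=60)

```text
time: 21.7
ee_pos: [0.4997, 0.077, 0.0105]
tcp_rot: [179.9, 0.0, 65.5]
wrist_force: [-0.4, -0.3, 5.5]
opening: 0.0435
grasp_force: 62.4
```

step_arm(targets=[[0,[0,0,0],[0,0,0]],[0,[0,0,0],[0,0,0]],[0,[0,0,10],[0,0,0]],[0,[0,0,40],[0,0,0]],[0,[0,0,75],[0,0,0]],[0,[0,0,75],[0,0,0]],[0,[0,0,75],[0,0,0]]])

```text
time: 22.4
ee_pos: [0.4994, 0.077, 0.0853]
tcp_rot: [179.9, 0.0, 65.5]
wrist_force: [0.1, 0.7, -1.8]
opening: 0.0435
grasp_force: 61.7
```

Run:
```python
from m import *
o=bot.get_obs(); print(o['opening'],o['grasp_force'],o['ee_pos'],o['tcp_rot']); go(.4066,-.1702,.011,57.6); save('wrist','w15')
c=np.load('pics/w15.npz'); X=cloud(c); print(X[150:200:10,250].round(3).tolist())
R=Ro.from_euler('xyz',o['tcp_rot'],degrees=True).as_matrix(); Y=(X-o['ee_pos'])@R; m=(abs(Y[...,1])<.035)&(abs(Y[...,0])<.08)&(abs(Y[...,2])<.04); Q=Y[m]; print(len(Q),Q.min(0),Q.max(0))
```

```text
0.04352815658953713 61.71206630766392 [0.499357   0.07696762 0.08527507] [1.79925141e+02 3.02235090e-02 6.55207918e+01]
shift [ -92.8 -247.2  -74.3] wz -0.138 alt 3.003 q6 123.3 q1 8.8
[[0.511, 0.112, -0.001], [0.508, 0.106, 0.0], [0.515, 0.118, 0.084], [0.515, 0.118, 0.1], [0.513, 0.114, 0.101]]
19457 [-0.04792903 -0.03498903 -0.03998107] [0.04451643 0.03462801 0.00899558]
```

step_arm(targets=[[0,[-10,-25,0],[0,0,-0.03]],[0,[-25,-65,0],[0,0,-0.06]],[0,[-42,-110,0],[0,0,-0.09]],[0,[-58,-155,0],[0,0,-0.12]],[0,[-75,-200,0],[0,0,-0.138]],[0,[-87,-232,-10],[0,0,-0.138]],[0,[-93,-247,-30],[0,0,-0.138]],[0,[-93,-247,-40],[0,0,-0.138]]])

```text
time: 23.25
ee_pos: [0.4038, -0.1712, 0.0417]
tcp_rot: [-179.8, 0.1, 57.4]
wrist_force: [-0.5, 0.7, -2.1]
opening: 0.0436
grasp_force: 61.6
```

step_arm(targets=[[0,[0,0,0],[0,0,0]],[0,[0,0,0],[0,0,0]],[0,[0,0,0],[0,0,0]]])

```text
time: 23.55
ee_pos: [0.4065, -0.1694, 0.0448]
tcp_rot: [180.0, 0.1, 57.7]
wrist_force: [0.3, 0.1, -0.9]
opening: 0.0435
grasp_force: 61.6
```

Run:
```python
from m import *
go(.4066,-.1702,.014,57.6); save('wrist','w16');cv2.imwrite('pics/w16b.png',cv2.imread('pics/w16.png'))
```

```text
shift [  0.1  -0.8 -30.8] wz -0.002 alt 3.14 q6 99.7 q1 -22.6
```

View pics/w16b.png

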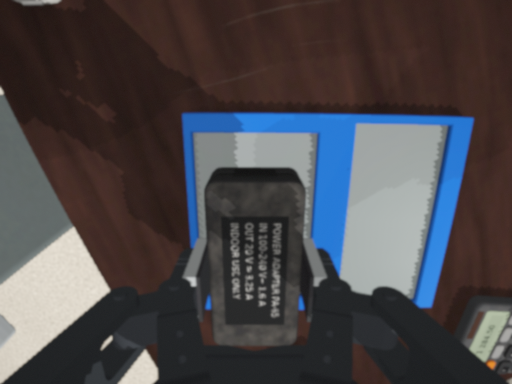

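The brick is centred over the wide pocket, so I'll lower and release it, then go to the hub.

step_arm(targets=[[0,[0,-1,-15],[0,0,0]],[0,[0,-1,-26],[0,0,0]],[0,[0,-1,-31],[0,0,0]],[0,[0,-1,-31],[0,0,0]],[0.7,[0,-1,-31],[0,0,0]],[0.7,[0,-1,-31],[0,0,0]],[0.7,[0,-1,-31],[0,0,0]],[0.7,[0,-1,-20],[0,0,0]]])

```text
time: 24.4
ee_pos: [0.4051, -0.1707, 0.0235]
tcp_rot: [-179.9, 0.1, 57.6]
wrist_force: [0.1, 1.0, 0.7]
opening: 0.0598
grasp_force: 0.0
```

step_arm(targets=[[0.7,[0,0,30],[0,0,0]],[0.7,[0,0,60],[0,0,0]],[0.9,[0,0,80],[0,0,0]],[0.9,[0,0,80],[0,0,0]]])

```text
time: 24.8
ee_pos: [0.4074, -0.1717, 0.108]
tcp_rot: [179.7, 0.0, 57.6]
wrist_force: [-0.0, -0.5, 0.0]
opening: 0.0767
grasp_force: 0.0
```

Run:
```python
from m import *
save('wrist','w17'); c=np.load('pics/w17.npz'); X=cloud(c)
P=X[(X[...,2]>.014)&(X[...,2]<.04)&(np.hypot(X[...,0]-.4066,X[...,1]+.1702)<.062)]; print(len(P),cv2.minAreaRect((P[:,:2]*1000).astype(np.float32)),np.percentile(P[:,2],[50,95]))
go(.3575,-.335,.06,66.5)
```

```text
6620 ((404.155029296875, -171.3927001953125), (91.79103088378906, 45.075340270996094), 57.49662780761719) [0.02907872 0.03022892]
shift [ -49.2 -163.5  -46.1] wz 0.155 alt -2.987 q6 99.6 q1 -22.8
```

step_arm(targets=[[0.9,[-8,-30,0],[0,0,0.04]],[0.9,[-22,-72,0],[0,0,0.08]],[0.9,[-36,-115,0],[0,0,0.12]],[0.9,[-46,-150,-10],[0,0,0.155]],[0.9,[-49,-163,-30],[0,0,0.155]],[0.9,[-49,-163,-46],[0,0,0.155]],[0.9,[-49,-163,-46],[0,0,0.155]],[0.9,[-49,-163,-46],[0,0,0.155]]])

```text
time: 25.65
ee_pos: [0.3565, -0.3337, 0.0579]
tcp_rot: [-179.9, 0.1, 66.5]
wrist_force: [0.9, 0.5, -0.3]
opening: 0.077
grasp_force: 0.0
```

Run:
```python
from m import *
save('wrist','w18'); c=np.load('pics/w18.npz'); X=cloud(c)
P=X[(X[...,2]>.007)&(X[...,2]<.03)&(np.hypot(X[...,0]-.3575,X[...,1]+.335)<.07)]; print(len(P),cv2.minAreaRect((P[:,:2]*1000).astype(np.float32)),np.percentile(P[:,2],[50,95]))
go(.3575,-.335,.006,66.5)
```

```text
7814 ((357.29193115234375, -335.0928649902344), (107.55548858642578, 34.65279769897461), 66.5237808227539) [0.01622239 0.01729206]
shift [  0.5  -1.1 -52.6] wz -0.0 alt 3.141 q6 70.4 q1 -43.0
```

step_arm(targets=[[0.7,[1,-1,-25],[0,0,0]],[0.7,[1,-1,-42],[0,0,0]],[0.7,[1,-1,-49],[0,0,0]],[0.7,[1,-1,-49],[0,0,0]],[0,[1,-1,-49],[0,0,0]],[0,[1,-1,-49],[0,0,0]],[0,[1,-1,-49],[0,0,0]],[0,[1,-1,-49],[0,0,0]]], force=50)

```text
time: 26.5
ee_pos: [0.3585, -0.3356, 0.0108]
tcp_rot: [179.9, 0.1, 66.5]
wrist_force: [-0.5, 1.3, 5.4]
opening: 0.0315
grasp_force: 49.1
```

step_arm(targets=[[0,[0,0,0],[0,0,0]],[0,[0,0,0],[0,0,0]],[0,[0,0,10],[0,0,0]],[0,[0,0,40],[0,0,0]],[0,[0,0,75],[0,0,0]],[0,[0,0,75],[0,0,0]],[0,[0,0,75],[0,0,0]]])

```text
time: 27.2
ee_pos: [0.3584, -0.3356, 0.0856]
tcp_rot: [179.9, 0.1, 66.5]
wrist_force: [-0.1, 0.4, -1.7]
opening: 0.0317
grasp_force: 49.8
```

Run:
```python
from m import *
o=bot.get_obs(); print(o['opening'],o['grasp_force'],o['ee_pos'],o['tcp_rot']); go(.4808,-.2174,.013,57.6); save('wrist','w19')
c=np.load('pics/w19.npz'); X=cloud(c)
R=Ro.from_euler('xyz',o['tcp_rot'],degrees=True).as_matrix(); Y=(X-o['ee_pos'])@R; m=(abs(Y[...,1])<.015)&(abs(Y[...,0])<.08)&(abs(Y[...,2])<.03); Q=Y[m]; print(len(Q),Q.min(0),Q.max(0))
```

```text
0.03172255927154981 49.77814435958862 [ 0.35839038 -0.33560601  0.08560498] [1.79880280e+02 1.36282717e-01 6.64987532e+01]
shift [122.4 118.2 -72.6] wz -0.155 alt 2.986 q6 70.4 q1 -43.1
11421 [-0.0554359  -0.01499754 -0.02992911] [0.0539174  0.01499883 0.00969537]
```

Held level. Carry it to the narrow pocket.

step_arm(targets=[[0,[12,12,0],[0,0,-0.03]],[0,[36,35,0],[0,0,-0.06]],[0,[62,60,0],[0,0,-0.09]],[0,[88,85,0],[0,0,-0.12]],[0,[110,106,-10],[0,0,-0.155]],[0,[122,118,-25],[0,0,-0.155]],[0,[122,118,-35],[0,0,-0.155]],[0,[122,118,-35],[0,0,-0.155]]])

```text
time: 28.05
ee_pos: [0.4783, -0.2164, 0.0467]
tcp_rot: [-179.7, 0.1, 57.7]
wrist_force: [0.7, -0.4, -0.8]
opening: 0.0315
grasp_force: 49.8
```

step_arm(targets=[[0,[0,0,0],[0,0,0]],[0,[0,0,0],[0,0,0]]])

```text
time: 28.25
ee_pos: [0.4795, -0.2179, 0.0498]
tcp_rot: [180.0, 0.1, 57.5]
wrist_force: [-0.3, 0.0, -0.8]
opening: 0.0313
grasp_force: 49.8
```

Run:
```python
from m import *
go(.4808,-.2174,.0143,57.6)
```

```text
shift [  1.3   0.5 -35.5] wz 0.001 alt -3.141 q6 98.1 q1 -24.4
```

step_arm(targets=[[0,[1,0,-18],[0,0,0]],[0,[1,0,-30],[0,0,0]],[0,[1,0,-36],[0,0,0]],[0,[1,0,-36],[0,0,0]],[0.5,[1,0,-36],[0,0,0]],[0.5,[1,0,-36],[0,0,0]],[0.5,[1,0,-36],[0,0,0]],[0.5,[1,0,-25],[0,0,0]]])

```text
time: 29.05
ee_pos: [0.48, -0.2167, 0.0233]
tcp_rot: [-179.8, 0.1, 57.6]
wrist_force: [-0.8, -0.2, 0.6]
opening: 0.0429
grasp_force: 0.0
```

step_arm(targets=[[0.5,[0,0,30],[0,0,0]],[0.5,[0,0,80],[0,0,0]],[0.9,[-30,20,130],[0,0,0]],[0.9,[-40,40,170],[0,0,0]],[0.9,[-40,60,180],[0,0,0]],[0.9,[-40,60,180],[0,0,0]],[0.9,[-40,60,180],[0,0,0]]])

```text
time: 29.75
ee_pos: [0.4411, -0.157, 0.2048]
tcp_rot: [179.9, 0.1, 57.7]
wrist_force: [-0.3, -0.3, -0.7]
opening: 0.077
grasp_force: 0.0
```

Run:
```python
from m import *
save('wrist','w20'); c=np.load('pics/w20.npz'); X=cloud(c); cv2.imwrite('pics/w20b.png',cv2.imread('pics/w20.png'))
save('top','t20'); ct=np.load('pics/t20.npz'); Z=cloud(ct)
def chk(n,X,p,o,yaw,zl,r):
    P=X[(X[...,2]>zl)&(X[...,2]<.06)&(np.hypot(X[...,0]-p[0],X[...,1]-p[1])<r)]
    if len(P)<5: print(n,'none');return
    b=cv2.minAreaRect((P[:,:2]*1000).astype(np.float32)); a=np.radians(yaw); d=np.array(b[0])-o
    print(n,'tray xy',(d@[np.cos(a),np.sin(a)]).round(1),(d@[-np.sin(a),np.cos(a)]).round(1),b[1],round(b[2],1),'z',np.percentile(P[:,2],[50,95]).round(4))
B=(443.7,-193.8);O=(555.3,228.7)
chk('hub',X,(.4808,-.2174),B,-32.4,.012,.062); chk('brick',X,(.4066,-.1702),B,-32.4,.014,.06)
for n,p,o,y,r in(('hub',(.4808,-.2174),B,-32.4,.062),('brick',(.4066,-.1702),B,-32.4,.06),('mouse',(.5157,.2426),O,-19.3,.064),('ear',(.6065,.2388),O,-19.3,.042),('bat',(.5839,.1742),O,-19.3,.02)): chk('top '+n,Z,p,o,y,.014,r)
```

```text
hub tray xy 43.2 -0.8 (107.74775695800781, 34.51255798339844) 57.5 z [0.0169 0.0181]
brick tray xy -45.3 -2.4 (91.59837341308594, 44.752559661865234) 57.6 z [0.03   0.0313]
top hub tray xy 31.7 47.1 (12.257129669189453, 59.07680892944336) 60.6 z [0.0175 0.0232]
top brick tray xy -43.3 33.0 (23.807947158813477, 45.26649856567383) 63.6 z [0.0294 0.0341]
top mouse tray xy -40.6 -4.0 (106.72967529296875, 99.41780853271484) 28.7 z [0.0332 0.0417]
top ear tray xy 46.2 22.2 (67.25130462646484, 43.746639251708984) 78.0 z [0.0245 0.0302]
top bat tray xy 51.1 -40.6 (11.203997611999512, 26.212064743041992) 87.9 z [0.0473 0.054 ]
```

View pics/w20b.png

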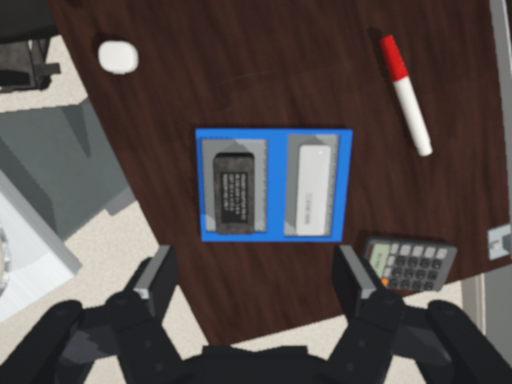

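Brick (235,193) and hub (314,190) are seated in the blue tray. The top camera's figures are partly hidden by the arm, so I'll check the orange tray in w13 and then hand in.

Run:
```python
from m import *
c=np.load('pics/w13.npz'); X=cloud(c); O=np.array((555.3,228.7)); a=np.radians(-19.3); ok=True
for n,p,zl,r,t in(('mouse',(.5157,.2426),.01,.064,(-42,0)),('bat',(.5839,.1742),.047,.02,(45,-42))):
    d=(X[...,:2]*1000-O); L=np.stack([d@[np.cos(a),np.sin(a)],d@[-np.sin(a),np.cos(a)]],-1)
    m=(X[...,2]>zl)&(X[...,2]<.06)&(abs(L[...,0]-t[0])<36)&(abs(L[...,1]-t[1])<64 if n=='mouse' else abs(L[...,1]-t[1])<20)
    b=cv2.minAreaRect(L[m].astype(np.float32)); print(n,b,np.percentile(X[m][:,2],95)); ok&=np.hypot(b[0][0]-t[0],b[0][1]-t[1])<8
print(ok)
if ok: print(bot.job_done())
```

```text
mouse ((-43.170188903808594, 0.3512992858886719), (106.45661163330078, 59.712703704833984), 89.43682098388672) 0.03823620613276092
bat ((43.7554817199707, -41.4318733215332), (13.915178298950195, 13.462274551391602), 39.56269073486328) 0.05085466904525522
True
the job is handed in; nothing more can be done
None
```

Both kits are made up and the job is handed in: brick, hub, mouse, earbud case and battery each measured within about 3 mm of their pocket centres, and I didn't touch the calculator or clip tin; the hand-in gave no verdict.

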